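# Close up the focus-gauge service box

### The arm

A 6-joint arm with a two-finger parallel gripper is mounted at the origin on a cart in front of the work surface, level with it; the furniture and walls round the work are solid. World frame = base frame: x ahead of the robot, y to its left, z up, the work surface at z = 0. Lengths are in m, angles in rad, forces in N, time in s.
With the tool pointing down it reaches from about 0.275 to 0.875 m from the base axis. Payload 12.5 kg.
Tool frame: the origin (TCP) lies at the very end of the fingers, on their centre line; the grasp point (between the pads) lies 19 mm behind it; x points along the fingers, y is the direction in which the jaws open and shut, and the axes are right-handed (so a half turn about x gives the same grasp; the last joint's range is limited). The gripper opens to 85 mm and grips with 20 to 120 N. Pads are 22 mm wide; open, the fingers measure 114 mm over their backs; the gripper's body (76 mm by 85 mm) begins 54 mm behind the grasp point. The pads swing forward as they close: fully open they stand 13 mm farther back than shut.
Start: joints at [1.148, 0.351, 1.652, -0, 1.139, -0.085], TCP at [0.182, 0.519, 0.195] pointing down, gripper open.
Joint ranges: [-2.75, 2.75], [-0.79, 2.1], [0.01, 2.65], [-1.57, 4.71], [0.07, 3.14], [-2.87, 2.87]. Speed limits (rad/s): [2.22, 2.22, 2.79, 3.14, 3.14, 3.14].

### API

Orientations are given as a 3x3 rotation matrix whose columns are the frame's x, y, z axes.
In Python, from bench import manip gives the robot as it stands. Calls block until the motion is done:
- manip.move_ptp(position, orientation): joint-space move of the TCP to a pose.
- manip.move_l(position, attitude=None, max_speed=0.15): straight line of the TCP; attitude=None keeps the orientation; max_speed is the mean speed in m/s.
- manip.move_j(angles): joint-space move.
- manip.set_gripper(opening, effort=None): opening from 0.0 (shut) to 1.0 (fully open); effort is the grip in N (None keeps the last); returns when the fingers have stopped.
- manip.dwell(seconds).
- manip.inverse_kinematics(position, orientation): joint angles nearest the present ones, or None.
- manip.grab_frame(name): name is "scene" or "side" or "wrist"; returns (picture, depth): 384x512x3 uint8, red, green, blue; 384x512 float32, m along the optical axis (not along the pixel's ray), 0 where there is no reading.
- manip.get_calibration(name): a dict with "camera_matrix" (3x3 intrinsics, pixels), "k1" (the pictures are not rectified: a ray, as slopes to the right and down, at radius r is drawn at 1 + k1 r^2 times it, then the intrinsics apply), "R" (3x3) and "t" (3): a world point X has camera coordinates R X + t. Camera axes: x right, y down, z forward; pixel columns grow to the right and rows downward; lengths in m; the calibration is good to about 2 mm. A picture is of the moment at which its call begins: read the wrist's pose just before it. get_calibration takes no time and is no camera call; for the wrist camera it gives the pose at the moment of the call.
A pose or a line that the arm cannot do raises manip.Unreachable and nothing moves.
- manip.sign_off(): hands the job in, once; it reports no verdict.
Trained networks look in the newest picture that a camera, given by its name, has taken for a name from the list of things; names that differ only in an ending like _2 or _b are one class to them, and where a whole thing is asked for, a point or a joint stands for the part that bears it (a point fixed in the world has none). Each returns a list of dicts, best first, with "confidence" (0 to 1); they miss things now and then, are a little off and sometimes report something else, mostly with a low value. They report only what shows in the picture. A call takes as long as a camera call.
- manip.look_for(camera, name): "at" ([x, y, z] in m, in world coordinates, good to about 4 mm: the middle of the surface that is visible of it).
Readings, each from a call of its own:
- manip.current_time(): time.
- manip.current_qpos(): joint angles.
- manip.current_joint_vel(): joint speeds.
- manip.current_joint_torque(): joint torques, N m.
- manip.current_ee_pos(): TCP position.
- manip.current_tcp_rot(): TCP orientation.
- manip.current_force(): force on the tool from outside, world axes, zero at the start.
- manip.current_ft_torque(): the same for the moment, N m.
- manip.current_grip_width(): opening from 0.0 (shut) to 1.0 (fully open).
Only numpy, scipy, OpenCV 4.12 (cv2) and the standard library are available. Lean on these libraries where they do the work, as an engineer would, in place of code of your own. Each camera call takes 0.05 s, during which the arm holds its last target. There are 200 camera calls.

### The job

Close up the service box: first stand the square focus gauge back in its own square slot, right down on the floor of the slot, and let it go. Then turn the quarter-turn fastener on the access panel clockwise until its bar lines up with the two index marks, and after that press the sprung panel fully down against the frame. Finish while still holding the panel pressed down, without shifting the bystander things lying around.

Things in the scene. Friction and masses are not known exactly. Their poses are not given: they have to be found in the camera images.
- service_box: Fixed grey box, 110 (x) x 230 (y) mm, level on 5 mm feet; origin at the centre of its underside, z up. Its +y end (85 mm long) is a rack 36 mm tall with two pockets, each with a label plate: the gauge's square one at the +x side, an empty round one (26 mm) at the -x side. The rest carries the access panel. Four 7 mm guide pins at the panel's corners end 51 mm above the worktop.
- gauge_center (a point): Centre of the loose focus gauge, a plain metal square bar 20 x 20 x 98 mm, about 0.09 kg, which stands upright on the worktop at the start; this point is 49 mm above its foot. x and y are square to its sides, z runs up along it.
- gauge_slot (a point): Mouth centre of the square pocket (27 x 27 mm, 30 mm deep, floor 11 mm above the worktop), level with the rack's top, 41 mm above the worktop. x, y along the pocket's sides and the box's, z up. A seated gauge has its centre 19 mm above this point and stands 68 mm out of the rack.
- fastener_grip (a point): Grip point of the fastener, on its upright axis at the panel's centre. Its black bar is 11 mm wide, 36 mm long, 22 mm high; its top is 9 mm above and the panel's top 14.5 mm below this point. y runs along the bar, x across it (pinch across x), z up; it turns with the bar. A light strip along the bar's top shows its direction.
- push_pad (a point): Top centre of a thin rubber pad (30 x 18 mm) on the panel, 46 mm from the fastener's axis, away from the rack; a good place to press, but anywhere on the panel or fastener will do. It moves with the panel, a metal plate 104 (x) x 128 (y) x 6 mm, centred 45 mm to -y of the box's origin, its top 49 mm above the worktop raised, 41 mm pressed home.
- fastener (a joint): Turn of the fastener, rad: 0 when its bar lies along the box's y axis, in line with the two dark index marks on the panel; positive is counter-clockwise from above. Starts between 0.8 and 1.35 (so turn it clockwise, less than a quarter turn); stops at -0.35 and 1.65. Stays where it is left (friction 0.04 N m).
- panel (a joint): How far the panel is pressed down, m: 0 raised, 0.008 fully down on the frame. It slides straight up and down and springs back when let go: about 1 N starts it, about 4.6 N holds it home. A tongue under the fastener lets it sink only 1 mm until the fastener is within about 0.19 rad of its marks; once down, the tongue keeps the fastener from turning.
- part_flange: Loose bystander: flanged round part lying flat, 62 mm wide, 21 mm high; origin at its underside's centre. Leave alone.
- part_block_3: Loose bystander: machined block 30 x 45 x 20 mm, beyond the box; origin at its underside's centre. Leave alone.
- part_tag_6: Loose bystander: flat tag 25 x 60 x 9 mm, beyond the box; origin at its underside's centre. Leave alone.
- usb_stick: Loose bystander: small black stick 18 x 52 x 9 mm, beyond the box; origin at its underside's centre. Leave alone.

How it is judged:
By the outcome, as a careful person would: the job done as asked, in the order asked, and still so for the second after the job is handed in, while the arm keeps its last pose, push and grip.
It also fails if it takes over 51 s, if anything falls off the work surface, if the arm or the gripper's body presses on something with over 40 N, if the wrist force passes 120 N, or if a joint passes its speed limit or range.

## Working session

There is one attempt and no reset: what is moved stays moved. The work goes in short steps, each a Python script; the robot and the scene stay as the last script left them, time stands still between calls to the robot, and variables do not carry over. Pictures are saved under pics/ and viewed, about 8 in all and at most 12, crops included, and the job is handed in when it is done.

```bash
ls; mkdir -p pics; python3 - <<'E'
from bench import manip as m
import cv2,numpy as np
print(m.current_time(), m.current_tcp_rot().round(3) if hasattr(m.current_tcp_rot(),'round') else m.current_tcp_rot())
ims=[]
for c in ("scene","side"):
    p,d=m.grab_frame(c); np.savez(f"pics/{c}0.npz",p=p,d=d)
    cv2.imwrite(f"pics/{c}0.png",cv2.resize(p[:,:,::-1],(800,600)))
    k=m.get_calibration(c); print(c,k)
    for n in ("service_box","gauge_center","gauge_slot","fastener_grip","push_pad","part_flange","part_block_3","part_tag_6","usb_stick"):
        print(c,n,[(np.round(r["at"],4).tolist(),round(r["confidence"],2)) for r in m.look_for(c,n)[:2]])
E
```

```text
pics
0.0 [[-0.     0.331  0.943]
 [-0.001  0.943 -0.331]
 [-1.    -0.001 -0.   ]]
scene {'camera_matrix': array([[409.54300284,   0.        , 257.1482685 ],
       [  0.        , 409.54300284, 190.5209512 ],
       [  0.        ,   0.        ,   1.        ]]), 'k1': -0.0963373094479083, 'R': array([[ 0.85607453, -0.51684939, -0.0017645 ],
       [-0.45614076, -0.75390665, -0.47282171],
       [ 0.24304734,  0.40557548, -0.88115635]]), 't': array([-0.5196949 ,  0.35217209,  0.74950211])}
scene service_box [([0.5773, 0.1398, 0.0454], 0.58), ([0.7789, -0.0456, 0.0198], 0.31)]
scene gauge_center [([0.4647, -0.1174, 0.0904], 0.65), ([0.7802, -0.0466, 0.0187], 0.24)]
scene gauge_slot [([0.5788, 0.1394, 0.0471], 0.75)]
scene fastener_grip []
scene push_pad [([0.58, 0.1115, 0.0516], 0.73)]
scene part_flange [([0.4403, 0.2232, 0.0115], 0.66)]
scene part_block_3 [([0.7792, -0.0471, 0.0195], 0.84), ([0.5851, 0.1167, 0.0684], 0.24)]
scene part_tag_6 [([0.7376, -0.082, 0.0107], 0.8)]
scene usb_stick [([0.7063, -0.1197, 0.0099], 0.78)]
side {'camera_matrix': array([[478.61987834,   0.        , 254
[... 179 characters left out ...]
3,  0.00213246],
       [-0.13091329,  0.52556724, -0.84061929],
       [ 0.19935907, -0.81664025, -0.54162225]]), 't': array([0.58630125, 0.133863  , 1.08139443])}
side service_box [([0.5778, 0.1996, 0.0407], 0.95)]
side gauge_center [([0.4634, -0.1068, 0.0584], 0.82)]
side gauge_slot [([0.5732, 0.1967, 0.0425], 0.94)]
side fastener_grip [([0.5844, 0.1231, 0.0647], 0.72)]
side push_pad [([0.5838, 0.1282, 0.0524], 0.82)]
side part_flange [([0.4312, 0.2423, 0.0054], 0.74), ([0.462, -0.1062, 0.0591], 0.7)]
side part_block_3 [([0.7804, -0.0339, 0.0227], 0.81), ([0.5838, 0.1262, 0.0471], 0.18)]
side part_tag_6 [([0.7412, -0.078, 0.0081], 0.74), ([0.5843, 0.1259, 0.0655], 0.41)]
side usb_stick []
```

View pics/scene0.png

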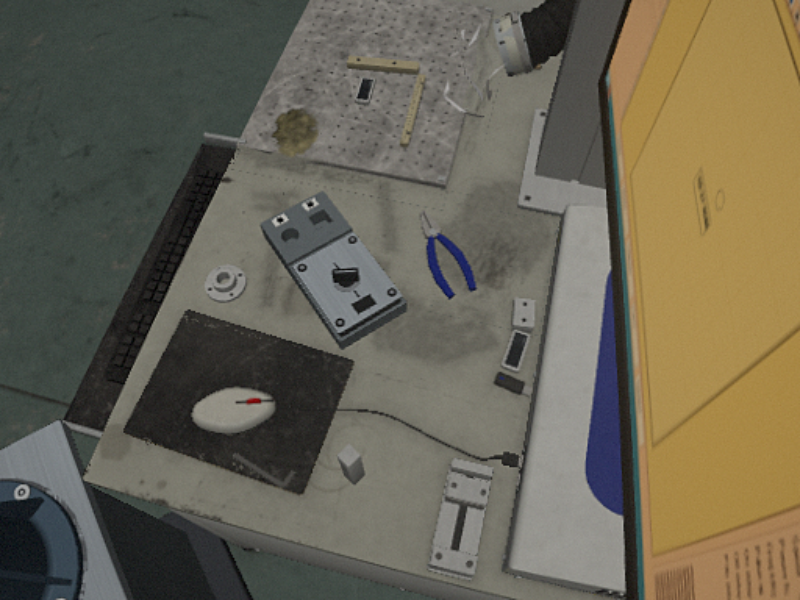

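View pics/side0.png

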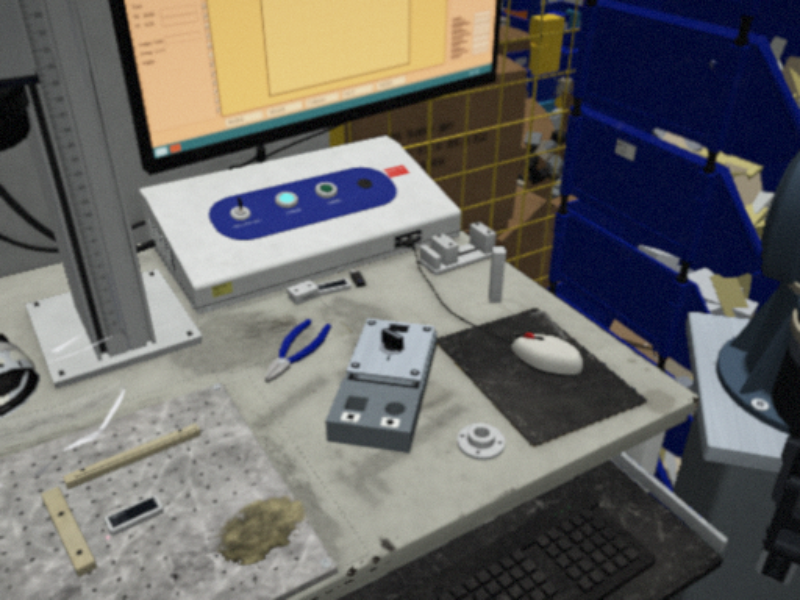

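The scene shows the box upper left: rack end at (305,220), fastener at (345,272), and pad at (362,303). The gauge stands at (350,463). The side view agrees, with the gauge at (497,275) and the fastener at (390,340). Next I'll measure from the depth images and take wrist views.

```bash
cat > h.py <<'E'
from bench import manip as m
import numpy as np, cv2
def world(c,d,k):
    h,w=d.shape; u,v=np.meshgrid(np.arange(w),np.arange(h))
    K=k["camera_matrix"]
    pts=np.stack([u,v],-1).reshape(-1,1,2).astype(np.float64)
    n=cv2.undistortPoints(pts,K,np.array([k["k1"],0,0,0.])).reshape(h,w,2)
    X=np.dstack([n[...,0]*d,n[...,1]*d,d])
    W=(X-k["t"])@k["R"]; W[d<=0]=np.nan
    return W
def proj(X,k):
    c=np.atleast_2d(X)@k["R"].T+k["t"]; s=c[:,:2]/c[:,2:]
    s=s*(1+k["k1"]*(s**2).sum(1,keepdims=True)); K=k["camera_matrix"]
    return s*[K[0,0],K[1,1]]+[K[0,2],K[1,2]]
def down(yaw):  # tool x down, jaw axis y at yaw
    c,s=np.cos(yaw),np.sin(yaw)
    y=np.array([c,s,0]);x=np.array([0,0,-1.]);return np.stack([x,y,np.cross(x,y)],1)
def rect(W,lo,hi,cen,r):
    q=W[(W[...,2]>lo)&(W[...,2]<hi)&(np.hypot(W[...,0]-cen[0],W[...,1]-cen[1])<r)]
    (c,s,a)=cv2.minAreaRect((q[:,:2]*1000).astype(np.float32))
    return len(q),np.round(c,1),np.round(s,1),round(a,1),np.round(np.nanmedian(q[:,2])*1000,1)
E
python3 - <<'E'
from h import *
for c in ("scene","side"):
    z=np.load(f"pics/{c}0.npz");W=world(c,z["d"],m.get_calibration(c))
    print(c,"box",rect(W,.034,.056,(.58,.15),.16),"rack",rect(W,.036,.045,(.58,.15),.16),"gauge",rect(W,.06,.12,(.465,-.11),.04),"top",rect(W,.09,.12,(.465,-.11),.04), "table",np.nanmedian(W[...,2][np.abs(W[...,2])<.006]))
# wrist view above box
m.set_gripper(1.0)
for i,(x,y,yaw) in enumerate([(.50,.13,1.23),(.42,-.1,1.23)]):
    for dz in (.33,):
        R=down(yaw)
        try: m.move_ptp([x,y,dz],R)
        except m.Unreachable: print("unreach",i);continue
    m.dwell(.2)
    k=m.get_calibration("wrist");p,d=m.grab_frame("wrist");np.savez(f"pics/w{i}.npz",p=p,d=d,**{a:k[a] for a in k})
    cv2.imwrite(f"pics/w{i}.png",p[:,:,::-1])
    print(m.current_time(),"cam",-k["R"].T@k["t"], k["R"][2])
    W=world("w",d,k)
    print("box",rect(W,.034,.056,(.58,.15),.16),"rack",rect(W,.036,.045,(.58,.15),.16),"gauge",rect(W,.06,.12,(.465,-.11),.04),"top",rect(W,.09,.12,(.465,-.11),.04))
    for n in ("gauge_center","gauge_slot","fastener_grip","push_pad"):
        print(n,[(np.round(r["at"],4).tolist(),round(r["confidence"],2)) for r in m.look_for("wrist",n)[:2]])
E
python3 -c "
import cv2,numpy as np
cv2.imwrite('pics/ww.png',np.vstack([cv2.imread('pics/w%d.png'%i)[:,:] for i in (0,1)])[:,:] if 0 else np.hstack([cv2.resize(cv2.imread('pics/w%d.png'%i),(400,300)) for i in (0,1)]))"
```

```text
scene box (4035, array([583.3, 160.9]), array([111.3, 233.6]), 2.5, np.float64(48.1)) rack (1523, array([583.3, 161.2]), array([111.1, 232.9]), 2.5, np.float64(41.6)) gauge (198, array([ 465.5, -115.1]), array([20.9, 21. ]), 13.3, np.float64(98.0)) top (139, array([ 465.8, -114.9]), array([20.2, 20.7]), 12.9, np.float64(98.9)) table 0.0012945467754332581
side box (3284, array([581.8, 166.4]), array([112.5, 230.3]), 2.5, np.float64(43.4)) rack (1582, array([581.8, 167.7]), array([112.5, 227.6]), 2.5, np.float64(41.4)) gauge (144, array([ 463.6, -110.6]), array([19.9, 23.8]), 15.9, np.float64(84.5)) top (55, array([ 464.4, -111.8]), array([19.7, 21.3]), 9.6, np.float64(97.2)) table 0.0010326761229001841
3.35 cam [0.42955494 0.15469286 0.50914016] [ 0.27653079 -0.09831488 -0.95596282]
box (8854, array([582.3, 162.4]), array([110.7, 230.5]), 2.6, np.float64(47.9)) rack (3478, array([582.4, 162.8]), array([110.7, 229.5]), 2.6, np.float64(41.1)) gauge (409, array([ 465., -113.]), array([20.3, 21.6]), 15.1, np.float64(95.7)) top (238, array([ 465. , -113.2]), array([20.2, 21. ]), 16.3, np.float64(97.9))
gauge_center [([0.46, -0.1042, 0.0774], 0.69)]
gauge_slot [([0.5745, 0.1645, 0.0421], 0.78)]
fastener_grip [([0.5786, 0.1217, 0.0716], 0.56)]
push_pad [([0.5799, 0.1149, 0.0502], 0.93)]
4.7583 cam [ 0.35009845 -0.07512857  0.50919263] [ 0.27669172 -0.09797375 -0.95595127]
box (8389, array([582.3, 162. ]), array([112. , 230.1]), 2.6, np.float64(48.0)) rack (3053, array([582.3, 159.8]), array([112. , 225.2]), 2.5, np.float64(40.9)) gauge (308, array([ 464.5, -114. ]), array([20.3, 20.1]), 14.7, np.float64(97.4)) top (219, array([ 464.7, -114. ]), array([19.8, 20.1]), 14.6, np.float64(98.1))
gauge_center [([0.4586, -0.1087, 0.0915], 0.59)]
gauge_slot [([0.57, 0.1531, 0.0429], 0.87)]
fastener_grip [([0.577, 0.1174, 0.0712], 0.65)]
push_pad [([0.5792, 0.1106, 0.0492], 0.88)]
```

View pics/ww.png

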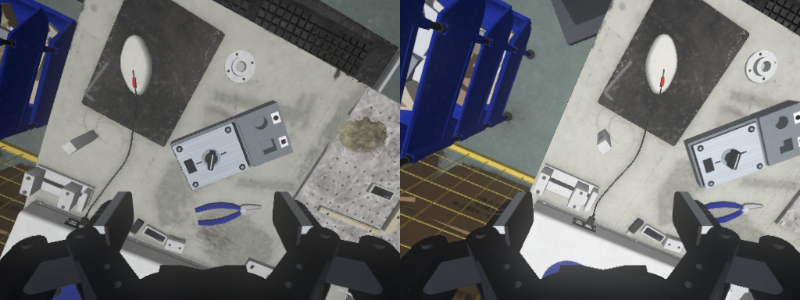

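```bash
python3 - <<'E'
from h import *
th=np.radians(2.55);c0=np.array([.5823,.1623]);B=np.array([[np.cos(th),-np.sin(th)],[np.sin(th),np.cos(th)]])
for f in ("w0","w1","scene0","side0"):
    z=np.load(f"pics/{f}.npz"); k=z if f[0]=="w" else m.get_calibration(f[:-1])
    W=world("",z["d"],k); L=(W[...,:2]-c0)@B
    t=(W[...,2]>.058)&(W[...,2]<.085)&(np.hypot(L[...,0],L[...,1]+.045)<.03)
    q=W[t];t2=q[q[:,2]>.069-.003]
    print(f,"bar",len(t2),cv2.minAreaRect((t2[:,:2]*1000).astype(np.float32)),np.median(t2[:,2]))
    s=(W[...,2]<.033)&(L[...,0]>-.05)&(L[...,0]<.05)&(L[...,1]>.035)&(L[...,1]<.11)
    for sg in (1,-1):
        q=L[s&(sg*L[...,0]>0)]*1000; print("  pocket",sg,len(q),q.min(0).round(1),q.max(0).round(1))
# rectified top view at rack/panel height from w0, 3 px/mm, box frame
z=np.load("pics/w0.npz")
out=[]
for H in (.041,.07):
    xs=np.arange(-65,65,.35)/1000; ys=np.arange(125,-125,-.35)/1000
    X,Y=np.meshgrid(xs,ys);P=np.stack([X,Y],-1)@B.T+c0
    uv=proj(np.c_[P.reshape(-1,2),np.full(P.size//2,H)],z).reshape(*X.shape,2).astype(np.float32)
    out.append(cv2.remap(z["p"][:,:,::-1].copy(),uv[...,0],uv[...,1],cv2.INTER_CUBIC))
im=np.hstack(out);print(im.shape);im=im[:600];cv2.imwrite("pics/top.png",im)
E
```

```text
w0 bar 171 ((584.2572021484375, 117.30216217041016), (11.013285636901855, 35.79517364501953), 62.84165573120117) 0.07263572333509401
  pocket 1 239 [16.  60.3] [39.3 86.4]
  pocket -1 191 [-33.   62.9] [-13.7  85.4]
w1 bar 209 ((584.1466064453125, 116.22724914550781), (12.162151336669922, 35.85531234741211), 62.58781814575195) 0.07211223921191087
  pocket 1 200 [16.5 65.4] [40.1 87.9]
  pocket -1 168 [-34.5  68.8] [-13.7  86.7]
scene0 bar 97 ((585.8153076171875, 114.60087585449219), (12.263096809387207, 34.97800827026367), 62.84814453125) 0.0726783072390189
  pocket 1 86 [16.6 63. ] [40.8 86.9]
  pocket -1 63 [-35.2  74. ] [-12.7  86.2]
side0 bar 79 ((585.592041015625, 120.4362564086914), (13.041794776916504, 37.59181213378906), 67.77699279785156) 0.07182459531333034
  pocket 1 78 [ 1.4 56.3] [ 40.2 109.9]
  pocket -1 61 [-46.3  57.5] [-13.1 109.9]
(715, 744, 3)
```

View pics/top.png

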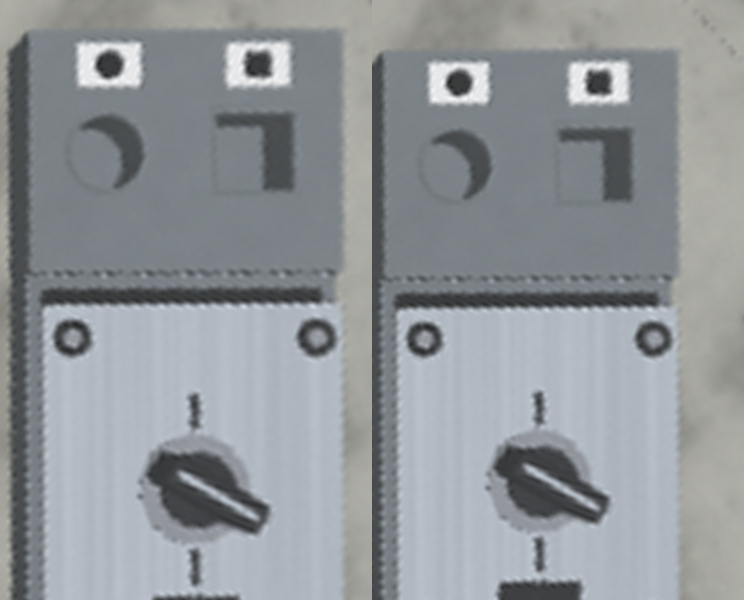

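The rectified view shows the square pocket at px x 214–295, y 112–194. That puts it at about (24.2, 71.6) mm in the box frame. The bar runs from upper left to lower right, about 60° counter-clockwise of the index marks. Next I'll grasp the gauge, squeezing first at 90° to centre it.

```bash
cat >> h.py <<'E'
th=np.radians(2.55);c0=np.array([.5823,.1623]);B=np.array([[np.cos(th),-np.sin(th)],[np.sin(th),np.cos(th)]])
def box(x,y): return c0+B@np.array([x,y])/1000
def st(s=""): print(s,"t",round(m.current_time(),2),"p",np.round(m.current_ee_pos(),4),"F",np.round(m.current_force(),1),"w",round(m.current_grip_width(),3))
E
python3 - <<'E'
from h import *
g=(.4648,-.1138);y=np.radians(14.8)
m.move_ptp([*g,.17],down(y+np.pi/2)); st()
m.move_l([*g,.05]); m.set_gripper(0.0,20); st("sq1")
m.set_gripper(.55); m.move_l([*g,.118]); m.set_gripper(.5)
m.move_l([*g,.118],down(y)); m.move_l([*g,.05]); m.set_gripper(0.,40); st("sq2")
m.move_l([*g,.15]);st("lift"); print(m.current_qpos())
k=m.get_calibration("wrist");p,d=m.grab_frame("wrist");cv2.imwrite("pics/lift.png",p[:,:,::-1])
E
```

```text
t 5.67 p [ 0.4652 -0.114   0.1709] F [-0.4 -0.1 -0. ] w 0.999
sq1 t 7.22 p [ 0.465  -0.1138  0.0502] F [-1.1  0.8  3.5] w 0.225
sq2 t 11.07 p [ 0.4656 -0.1141  0.0511] F [-1.   0.5  7.3] w 0.224
lift t 11.89 p [ 0.4643 -0.1136  0.1493] F [-0.   0.9 -0.1] w 0.221
[-3.37441563e-01  2.78845782e-01  1.87905036e+00 -9.97309102e-06
  9.84841366e-01 -5.95774151e-01]
```

View pics/lift.png

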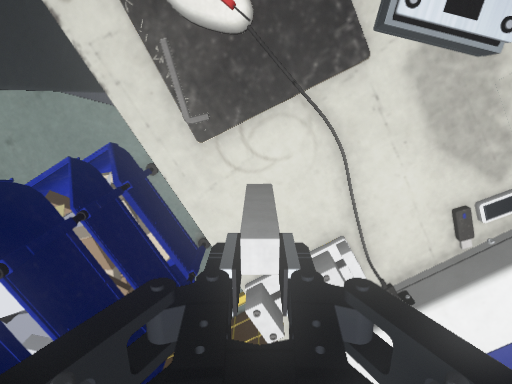

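The gauge hangs upright between the fingers, spanning px (260, 185–270). Now I'll carry it to the slot and insert it while watching the force.

```bash
python3 - <<'E'
from h import *
s=box(24.2,71.6);print(s)
m.move_ptp([*s,.15],down(th)); m.move_l([*s,.103]); m.dwell(.2); st("above")
f0=m.current_force()[2]
for z in (.085,.070,.066,.064,.0625,.061,.060):
    m.move_l([*s,z],max_speed=.08); m.dwell(.1); st(z)
    f=m.current_force()-0
    if f[2]-f0>6: break
p,d=m.grab_frame("side");cv2.imwrite("pics/ins.png",cv2.resize(p[190:310,200:300,::-1],(600,720))[:600])
W=world("",d,m.get_calibration("side"))
L=(W[...,:2]-c0)@B
E
```

```text
[0.60329047 0.23490579]
above t 14.01 p [0.6039 0.235  0.1042] F [-0.5 -1.   0.2] w 0.22
0.085 t 14.48 p [0.6034 0.2349 0.085 ] F [ 0.1 -0.2 -0.5] w 0.218
0.07 t 14.92 p [0.6034 0.2349 0.07  ] F [-0.1  0.6 -0.3] w 0.221
0.066 t 15.27 p [0.6033 0.2349 0.066 ] F [ 0.6  0.2 -0.8] w 0.218
0.064 t 15.62 p [0.6033 0.2349 0.064 ] F [-0.1  0.6  0. ] w 0.221
0.0625 t 15.97 p [0.6033 0.2349 0.0625] F [-0.6 -0.  -0.9] w 0.22
0.061 t 16.32 p [0.6038 0.2351 0.0621] F [-1.9 -1.3  7.4] w 0.216
```

View pics/ins.png

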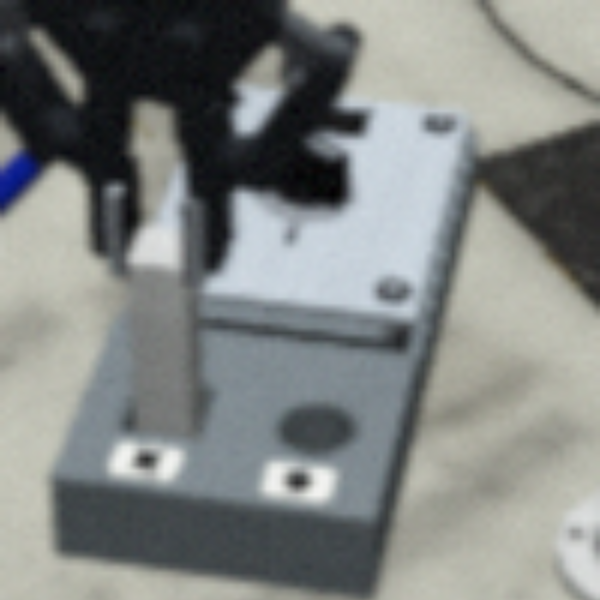

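The gauge is in the square pocket (px (165,430)), and contact came at the expected floor height. I'll release it, check its top, then pinch and turn the fastener.

```bash
python3 - <<'E'
from h import *
s=box(24.2,71.6)
m.move_l([*s,.0625]);m.set_gripper(.42); m.move_l([*s,.14]); st("rel")
a=np.radians(62.75); f=np.array([.5843,.1171])
m.move_ptp([*f,.12],down(a)); 
k=m.get_calibration("side");p,d=m.grab_frame("side");W=world("",d,k)
print("gauge top",rect(W,.10,.125,s,.022), rect(W,.05,.125,s,.022))
m.move_l([*f,.085],max_speed=.1); m.move_l([*f,.054],max_speed=.06); st("at")
m.set_gripper(0,25); m.dwell(.1); st("grip")
for q in np.linspace(a,th,5)[1:]:
    m.move_l([*f,.054],down(q)); st(round(np.degrees(q-th),1)); print(np.round(m.current_ft_torque(),2))
m.dwell(.2); st("turned")
m.set_gripper(.42); m.move_l([*f,.11]); m.move_ptp([*box(0,-45-46-20),.17],down(th)); m.dwell(.2)
for c in ("wrist","scene"):
    k=m.get_calibration(c);p,d=m.grab_frame(c);W=world("",d,k)
    q=W[(W[...,2]>.066)&(W[...,2]<.085)&(np.hypot(W[...,0]-f[0],W[...,1]-f[1])<.03)]
    print(c,len(q),cv2.minAreaRect((q[:,:2]*1000).astype(np.float32)) if len(q)>3 else 0)
    print("gauge",rect(W,.095,.125,s,.025))
    np.savez(f"pics/t_{c}.npz",p=p,d=d,**k);cv2.imwrite(f"pics/t_{c}.png",p[:,:,::-1])
st()
E
python3 -c "
import cv2,numpy as np
a=cv2.imread('pics/t_wrist.png');b=cv2.imread('pics/t_scene.png')
cv2.imwrite('pics/t.png',np.hstack([cv2.resize(a,(400,300)),cv2.resize(b[100:250,130:330],(400,300))]))"
```

```text
rel t 17.59 p [0.6028 0.2347 0.1391] F [-0.4  0.6 -0.3] w 0.418
gauge top (105, array([603.4, 237.9]), array([22.2, 19.8]), 88.7, np.float64(108.7)) (331, array([603.1, 238.7]), array([21.3, 23.7]), 0.3, np.float64(87.0))
at t 19.93 p [0.5844 0.1171 0.054 ] F [-0.2  1.  -0.1] w 0.424
grip t 20.47 p [0.5843 0.1171 0.054 ] F [-0.4  0.3  0.2] w 0.001
45.2 t 20.88 p [0.5843 0.1171 0.054 ] F [-0.1  0.5 -1.2] w -0.002
[ 0.02  0.1  -0.  ]
30.1 t 21.3 p [0.5843 0.1171 0.054 ] F [-0.1  0.6  0.2] w 0.001
[ 0.03  0.02 -0.01]
15.0 t 21.72 p [0.5843 0.1171 0.054 ] F [-1.5  0.   1.1] w -0.001
[ 0.05  0.02 -0.05]
0.0 t 22.13 p [0.5843 0.1171 0.054 ] F [-0.5  0.3  0. ] w 0.0
[-0.01  0.07  0.07]
turned t 22.33 p [0.5843 0.1171 0.054 ] F [-0.2  0.1 -0.3] w -0.001
wrist 530 ((584.6514892578125, 117.2294692993164), (10.971593856811523, 35.64765167236328), 62.6162109375)
gauge (0, array([0., 0.]), array([0., 0.]), 0.0, np.float64(nan))
scene 96 ((585.7118530273438, 114.17610168457031), (12.037694931030273, 34.609657287597656), 59.6470947265625)
gauge (99, array([603.7, 232.8]), array([19.3, 21.9]), 3.9, np.float64(108.9))
 t 24.04 p [0.5868 0.0521 0.1691] F [-1.4 -0.2  0.7] w 0.416
  return np.nanmean(a, axis, out=out, keepdims=keepdims)
```

View pics/t.png

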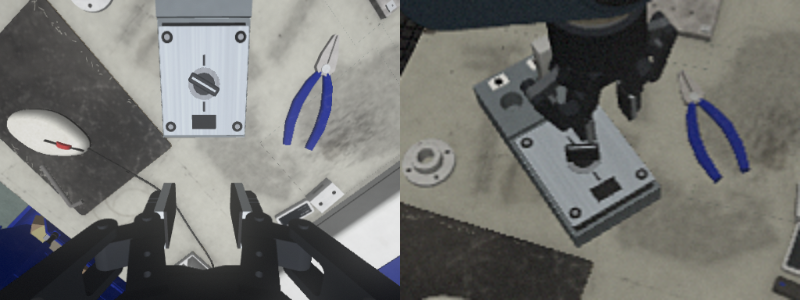

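The gauge stands free with its top at 109 mm, so it is seated. However, the jaws shut to 0 without catching the bar, which is still diagonal at (203,85) in the left view. The insertion picture also showed the fingertips near the gauge's top, so I'll measure where the tips really are.

```bash
python3 - <<'E'
from h import *
print(m.current_ee_pos())
for c in ("t_wrist","t_scene"):
    z=np.load(f"pics/{c}.npz");W=world("",z["d"],z);L=(W[...,:2]-np.array([.5868,.0521]))@B
    s=(np.abs(L[...,0])<.07)&(np.abs(L[...,1])<.03)&(W[...,2]>.1)
    for sg in (1,-1):
        q=np.c_[L,W[...,2]][s&(sg*L[...,0]>0)] if 0 else np.dstack([L,W[...,2:]])[s&(sg*L[...,0]>0)]
        if len(q): 
            o=q[np.argsort(q[:,2])]; print(c,sg,len(q),"zmin pcts",np.percentile(o[:,2],[0,1,5,20]).round(4),"low pts",o[:8].round(4).tolist()[::3])
E
```

```text
[0.58680894 0.05207521 0.16907002]
t_wrist 1 18967 zmin pcts [0.2061 0.2159 0.2335 0.2605] low pts [[0.018, 0.0058, 0.2061], [0.018, 0.0039, 0.2067], [0.018, 0.0, 0.2079]]
t_wrist -1 19019 zmin pcts [0.2062 0.216  0.2337 0.2607] low pts [[-0.018, 0.0047, 0.2062], [-0.018, 0.0033, 0.2067], [-0.0179, 0.0048, 0.2075]]
t_scene 1 1544 zmin pcts [0.2075 0.214  0.231  0.2665] low pts [[0.0194, -0.0056, 0.2075], [0.0185, 0.0027, 0.2108], [0.0189, -0.0133, 0.2113]]
t_scene -1 2465 zmin pcts [0.2111 0.2219 0.2551 0.2959] low pts [[-0.024, -0.0119, 0.2111], [-0.0204, -0.013, 0.2128], [-0.0225, -0.0134, 0.2153]]
```

The tips sit about 37 mm behind the reported TCP at this opening, and the wrist and scene depth images agree. I'll correct for that, descending with the force watched.

```bash
python3 - <<'E'
from h import *
a=np.radians(62.75); f=np.array([.5845,.1172])
m.move_ptp([*f,.08],down(a)); m.move_l([*f,.045],max_speed=.1)
f0=m.current_force()[2]
for z in (.032,.026,.0215):
    m.move_l([*f,z],max_speed=.06); st(z)
    if m.current_force()[2]-f0>5: print("contact"); break
z=m.current_ee_pos()[2]
m.set_gripper(0,35); m.dwell(.1); st("grip")
if m.current_grip_width()>.06:
    for q in np.linspace(a,th,4)[1:]:
        m.move_l([*f,z],down(q)); st(round(np.degrees(q-th),1)); print(np.round(m.current_ft_torque(),2))
    m.dwell(.2); st("turned")
m.set_gripper(.42); m.move_l([*f,.085]); m.move_ptp([*box(0,-45-46-20),.13],down(th)); m.dwell(.15)
s=box(24.2,71.6)
for c in ("wrist","scene"):
    k=m.get_calibration(c);p,d=m.grab_frame(c);W=world("",d,k)
    q=W[(W[...,2]>.066)&(W[...,2]<.085)&(np.hypot(W[...,0]-f[0],W[...,1]-f[1])<.03)]
    print(c,len(q),cv2.minAreaRect((q[:,:2]*1000).astype(np.float32)) if len(q)>3 else 0)
    cv2.imwrite(f"pics/u_{c}.png",p[:,:,::-1])
    if c=="scene":print("gauge",rect(W,.095,.125,s,.025))
st()
E
python3 -c "
import cv2,numpy as np
a=cv2.imread('pics/u_wrist.png');b=cv2.imread('pics/u_scene.png')
cv2.imwrite('pics/u.png',np.hstack([cv2.resize(a,(400,300)),cv2.resize(b[100:250,130:330],(400,300))]))"
```

```text
0.032 t 25.81 p [0.5843 0.1172 0.0317] F [ 0.4  0.7 -0. ] w 0.417
0.026 t 26.06 p [0.5843 0.1172 0.0257] F [ 0.5  0.2 -0.1] w 0.421
0.0215 t 26.31 p [0.5843 0.1172 0.0212] F [0.4 0.3 0.4] w 0.42
grip t 26.75 p [0.5849 0.1177 0.0218] F [1.9 5.5 1.3] w 0.117
40.1 t 27.25 p [0.5847 0.1175 0.0214] F [1.6 5.1 1.7] w 0.114
[ 0.85 -0.09 -0.03]
20.1 t 27.75 p [0.5845 0.1174 0.0213] F [0.1 4.6 1.6] w 0.117
[ 0.85  0.09 -0.05]
0.0 t 28.25 p [0.5842 0.1174 0.0212] F [-0.9  4.9  1. ] w 0.115
[ 0.8   0.22 -0.05]
turned t 28.45 p [0.5842 0.1174 0.0212] F [-0.6  5.4  0.6] w 0.114
wrist 728 ((584.7540283203125, 117.34268951416016), (10.681411743164062, 34.86497116088867), 2.60941219329834)
scene 1 0
gauge (1, array([594. , 221.9]), array([0., 0.]), 0.0, np.float64(95.7))
 t 30.06 p [0.5867 0.0522 0.129 ] F [ 0.6 -0.1 -0.7] w 0.42
```

View pics/u.png

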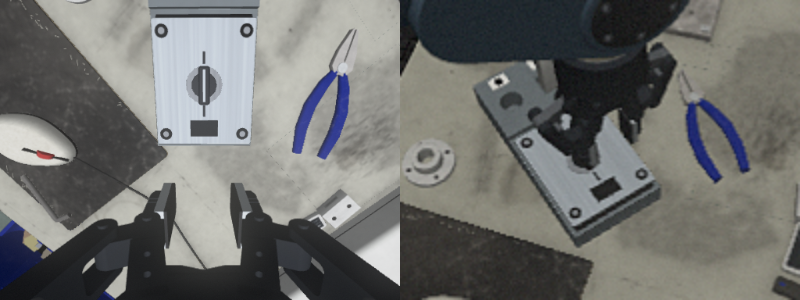

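The bar is now in line with the marks: (203,85) in the wrist view, 2.6° measured against the box's 2.55°. Now to press the pad with the fingers shut.

```bash
python3 - <<'E'
from h import *
b=box(0,-91);s=box(24.2,71.6)
m.set_gripper(0,40); m.move_ptp([*b,.06],down(th)); m.move_l([*b,.028]); m.dwell(.1); st()
f0=m.current_force()[2]
z=.028
while z>-.006:
    z-=.002; m.move_l([*b,z],max_speed=.05); F=m.current_force()[2]-f0; print(round(z,3),round(m.current_ee_pos()[2],4),round(F,1))
    if F>14: break
m.dwell(.3); st("hold")
for c in ("side","scene","wrist"):
    k=m.get_calibration(c);p,d=m.grab_frame(c);W=world("",d,k);L=(W[...,:2]-c0)@B*1000
    pa=(np.abs(L[...,0])<45)&(L[...,1]<-30)&(L[...,1]>-105)&(W[...,2]<.055)&(W[...,2]>.03)
    ra=(np.abs(L[...,0])<50)&(L[...,1]>35)&(L[...,1]<110)&(W[...,2]<.055)&(W[...,2]>.036)
    print(c,"panel z",pa.sum(),np.nanmedian(W[...,2][pa]),"rack z",ra.sum(),np.nanmedian(W[...,2][ra]))
    if c!="wrist": print("gauge",rect(W,.10,.125,s,.025))
    cv2.imwrite(f"pics/v_{c}.png",p[:,:,::-1])
    for n in ("part_flange","part_block_3","part_tag_6","usb_stick"):
        if c!="wrist": print(n,[np.round(r["at"],4).tolist() for r in m.look_for(c,n)[:1]])
st()
E
python3 -c "
import cv2,numpy as np
a=cv2.imread('pics/v_side.png');b=cv2.imread('pics/v_scene.png')
cv2.imwrite('pics/v.png',np.hstack([cv2.resize(a[180:315,160:340],(400,300)),cv2.resize(b,(400,300))]))"
```

```text
t 31.35 p [0.5874 0.0712 0.0297] F [-0.1  0.5 -0.5] w -0.0
0.026 0.0264 0.4
0.024 0.0238 0.5
0.022 0.0218 1.3
0.02 0.0199 0.7
0.018 0.0179 0.2
0.016 0.0159 0.3
0.014 0.0139 0.8
0.012 0.0121 1.3
0.01 0.0101 2.7
0.008 0.008 4.0
0.006 0.006 4.4
0.004 0.005 16.4
hold t 34.65 p [0.5866 0.0714 0.005 ] F [-4.3 -0.1 15.2] w -0.001
side panel z 675 0.0418024099307105 rack z 986 0.041623946689360265
gauge (105, array([603.6, 238. ]), array([20.2, 22.7]), 0.5, np.float64(108.7))
part_flange [[0.4297, 0.2415, 0.0085]]
part_block_3 [[0.782, -0.0337, 0.0193]]
part_tag_6 [[0.7437, -0.0785, 0.0064]]
usb_stick []
scene panel z 365 0.042139282942225666 rack z 5 0.04077395385839622
gauge (0, array([0., 0.]), array([0., 0.]), 0.0, np.float64(nan))
part_flange [[0.4387, 0.2231, 0.0116]]
part_block_3 [[0.7811, -0.0497, 0.0204]]
part_tag_6 [[0.7803, -0.048, 0.0195]]
usb_stick [[0.7109, -0.118, 0.0103]]
wrist panel z 22531 0.041167129076369574 rack z 0 nan
 t 35.2 p [0.5866 0.0714 0.005 ] F [-2.9 -0.5 15.7] w -0.002
  return np.nanmean(a, axis, out=out, keepdims=keepdims)
```

View pics/v.png

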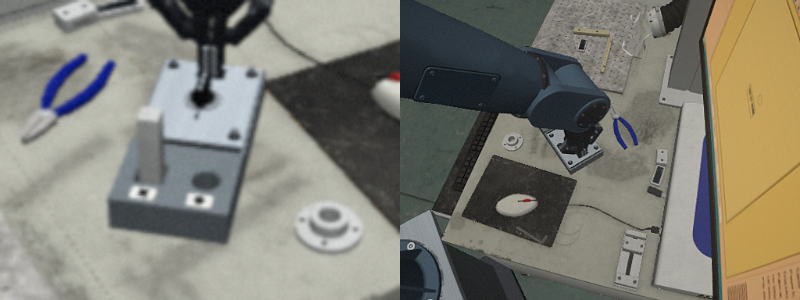

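The gauge stands in its slot at (150,150). The panel is level with the rack (about 41.5 mm), held home with 15 N, and the bystanders are in place. Handing in.

```bash
python3 -c "
from bench import manip as m
print(m.sign_off(), m.current_time(), m.current_force())"
```

```text
the job is handed in; nothing more can be done
the job is handed in; nothing more can be done
```

The job is handed in at about 35 s, with the arm still pressing the panel down. All three steps were done in the order asked.

- **Gauge:** It stands free in the square slot. Its top measured 108.7 mm (109 expected), and contact came at the expected floor height.
- **Fastener:** I turned it clockwise about 60°. Its bar then measured 2.6° against the box's 2.55°, in line with the marks.
- **Panel:** It is held fully down with about 15 N. It measured 41.2–42.1 mm in three cameras (41 mm expected), and the force rose sharply at the stop.
- **Bystanders:** The flange and block read within about 4 mm of where they started, in both cameras. The tag agreed only in the side camera (scene's last report landed on the block), and the stick showed only in the scene camera.

**Problem along the way:** My first pinch at the fastener closed on air. The real fingertips sit about 37 mm behind the reported TCP at that opening, which disagrees with the description. I measured this in depth, corrected for it, and the second pinch held. The gauge was therefore gripped near its top rather than where I had planned, but it held and seated properly.

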